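# Pin the keeper strap over the sensor on the angle fixture

## Task

The sensor on the sloping fixture is ready for its shake test, so lock it in: swing the keeper strap down across it until the strap's end rests against the wall of the fork and the holes line up. Then take the long-headed lock pin from the rack, push it fully home through fork, strap and plate, and let go. Leave everything else where it is.

Things in the scene. Friction and masses are not known exactly. Their poses are not given: they have to be found in the camera images.
- fixture: Angle fixture: grey cast base 150 x 190 x 14 mm (x, y, z), origin at the centre of its underside, carrying a bright metal plate 140 x 165 x 12 mm whose face slopes up 30 degrees towards its +x. Bolted down, but placed elsewhere each time. The plate's face is 66 mm above the table at its middle, up to 101 mm at its top edge. On the plate stand the fork (at +y) and the strap's pivot (at -y).
- bore (a point): Centre of the hole's mouth, on top of the fork's upper ear, 35 mm above the sloping face. z: hole axis, out of the hole, 30 degrees off vertical; x: up the slope; y: level, from pivot to fork. The 13 mm hole runs straight through upper ear (8 mm), gap for the strap (14 mm), lower fork and plate (25 mm), 47 mm in all, to open space. The ear extends 16 mm in +x, +y, -y and 22.5 mm in -x.
- strap_pivot (a point): The strap's pivot, at the height of the strap's top face (26 mm above the sloping face), 110 mm from the hole's axis. Axes as for bore; the pivot's axis z is parallel to the hole. A screw head 6 mm high stands on it. The fork is open up the slope (+x) and shut by a wall down the slope, against which the strap comes to rest.
- strap_knob (a point): Centre of the strap's round steel finger knob, 16 mm across, 20 mm tall, standing square on the strap (its foot, the strap's top, is 10 mm below this point), 62 mm from the pivot. z parallel to the hole, y along the strap away from the pivot. The strap is a dark 24 x 12 mm steel bar, 14 mm above the sloping face, with a 13 mm hole in its end. Shut, it lies over a 34 mm titanium disc sensor.
- strap (a joint): Swing of the keeper strap about its pivot, rad: 0 when it lies across the sensor against the wall of the fork, where all the holes line up; grows as it swings up the slope (0.6 to 1.1 at the start, stop at 1.4). Stiff pivot: it stays where it is left, about 2 to 3 N at the knob moves it.
- pin_grip (a point): Centre of the barrel head of the lock pin, the one long-headed steel pin in the rack, upright in one of its three holes. Head 22 mm in diameter, 38 mm tall (this point is half-way up). z axis along the pin, towards the head's end. Below the head is a shank 10 mm in diameter and 60 mm long, whose last 9 mm taper to a 4 mm nose. About 120 g.
- pin_shoulder (a point): The pin's shoulder: centre of the head's underside, where the shank begins, 19 mm below the head's centre. In the rack it rests on the rack's top face; fully home it rests on the fork's upper ear.
- rack: Plain aluminium rack block, 48 x 180 x 64 mm tall (x, y, z), fixed, origin at the centre of its underside. Three upright through holes of 11.5 mm along its y axis, at y = -60, 0 and 60 mm, hold the pin and two studs, in any order.
- stud1_mid (a point): Middle of a stainless mounting stud standing in the rack: hex collar 20 mm across, 8 mm tall, on the rack's top, with a thin 8 mm stub above it to 21 mm over the rack. Bystander.
- stud2_mid (a point): The second mounting stud, just like the first. Bystander.
- test_block: Red anodized test block 50 x 40 x 30 mm, lying between rack and fixture; origin at the centre of its underside. Bystander.
- housing: Titanium accelerometer housing, upright, 30 mm across and 51 mm tall; origin at the centre of its foot. Bystander.
- damping_pad: Grey urethane damping pad 80 x 80 x 10 mm; origin at the centre of its underside. Bystander.
- ref_mass: Steel reference mass with a neck, 42 mm across and 45 mm tall; origin at the centre of its foot. Bystander.
- driver: Screwdriver lying at the back, 190 mm long, handle towards its -x. Bystander.
Mind the look-alikes: they are no part of the job. What is shaped like the part that bears pin_grip but orange or turquoise is not meant.

How it is judged (in metres and radians):
On the way:
1. the strap is swung across the sensor to the wall of the fork (value of joint strap below 0.05 rad and distance between pin_shoulder and bore above 0.03 m), for 0.2 s.
At the end, for the whole second after the job is handed in: The strap lies at its closed end (under 0.05 rad open), the lock pin is through fork, strap and plate with its shoulder on the upper ear (within 6 mm of the hole's mouth, its axis within 0.12 rad of the hole's) (value of joint strap below 0.05 rad and distance between pin_shoulder and bore below 0.006 m and angle between the z axis of pin_grip and the z axis of bore, either way round below 0.12 rad); the robot touches nothing.
It fails at once if another thing (stud, test block, housing, pad, reference mass, screwdriver) is moved more than 30 mm (distance of any of stud1_mid, stud2_mid, test_block, housing, damping_pad, ref_mass, driver from where it was at the start of the episode above 0.03 m).
It also fails if it takes over 58 s, if anything falls off the work surface, if the arm or the gripper's body presses on something with over 40 N, if the wrist force passes 120 N, or if a joint passes its speed limit or range.

## Robot

A 6-joint arm with a two-finger parallel gripper is mounted at the origin on the work surface. World frame = base frame: x ahead of the robot, y to its left, z up, the work surface at z = 0. Lengths are in m, angles in degrees, forces in N, time in s.
With the tool pointing down it reaches from about 0.4 to 0.825 m from the base axis. Payload 7 kg.
Tool frame: the origin (TCP) lies midway between the tips of the shut fingers; the grasp point (between the pads) lies 19 mm behind it; z points along the fingers, y is the line along which they close (so a half turn about z gives the same grasp; the last joint's range is limited). The gripper opens to 88 mm and grips with 3 to 60 N. Pads are 19 mm wide; open, the fingers measure 130 mm over their backs; the gripper's body (78 mm by 193 mm) begins 47 mm behind the grasp point.
Start: joints at [-48.524, 20.546, 0.682, 0, -70.136, -16.507], TCP at [0.285, -0.612, 0.227] pointing down, gripper open.
Joint ranges: [-176.03, 176.03], [-82.01, 121.73], [-58.28, 71.71], [-173.87, 95.51], [-174.79, -0.11], [-173.66, 173.66]. Speed limits (degrees/s): [136.94, 136.94, 172.46, 180, 180, 180].

## Interface

Orientations are given as [roll, pitch, yaw] about the fixed x, y, z axes, in that order (R = Rz(yaw) Ry(pitch) Rx(roll)).
In Python, from plant import ctrl gives the robot as it stands.
- The arm moves only by the tool step_arm, never from a script. Its argument "rows" is a list of rows, each a list of 3 entries, a list of its own where there are three numbers: the closure, from 0 (fully open) to 1 (shut), then the shift along the world's x, y, z in mm, then the turn, a rotation vector about the world's x, y, z in rad. A call has exactly 5 rows; each row is the pose to reach, as a shift and turn from the pose commanded when the call began; what a row does not reach only later rows make up. A row lasts 1/12 s, in which the tool goes at most 41.7 mm and 7.16 degrees, less where a joint would pass 70% of its speed; a pose out of reach is approached as far as the arm can. A call with a gripper value outside its range is refused whole. The fingers move at their own pace and stop on an object; the grip force is fixed at half the most. Time passes only in rows, so rows that repeat a pose let the fingers close, or fill a call up. It gives the time, the measured TCP pose, the force, the opening and the grip force at its end, in the units of the state.
- ctrl.get_obs(): the state, without advancing time (a new reading comes with each control period).
- ctrl.snapshot(name): name is "scene" or "top" or "wrist"; returns the picture (480x640x3 uint8, red, green, blue); there is no depth.
- ctrl.camera_model(name): a dict with "intrinsics" (3x3 intrinsics, pixels), "R" (3x3) and "t" (3): a world point X has camera coordinates R X + t. Camera axes: x right, y down, z forward; pixel columns grow to the right and rows downward; lengths in m; the calibration is good to about 2 mm. A picture is of the moment at which its call begins: read the wrist's pose just before it. camera_model takes no time and is no camera call; for the wrist camera it gives the pose at the moment of the call.
- ctrl.close_job(): hands the job in; it is judged then, once.
The state is a dict: "clock": time; "joint_pos": joint angles; "qvel": joint speeds; "tau": joint torques, N m; "tool_pos": TCP position; "orientation": TCP orientation; "force": force on the tool from outside, world axes, zero at the start; "moment": the same for the moment, N m; "opening": finger opening in m; "gripper_force": force on a finger pad.
Only numpy, scipy, OpenCV 4.12 (cv2) and the standard library are available. Lean on these libraries where they do the work, as an engineer would, in place of code of your own. Each camera call takes 0.05 s, during which the arm holds its last target. There are 200 camera calls.

## Working session

There is one attempt and no reset: what is moved stays moved. The work goes in short steps, Python scripts to look and compute and a tool call to move; the robot and the scene stay as the last step left them, time stands still between calls to the robot, and variables do not carry over. Pictures are saved under pics/ and viewed, at most 10 in all, crops included, and the job is handed in when it is done.

Besides the shell and the picture viewer there is one more tool, called after "Call:" as a command line: name --argument value ..., lists and objects as JSON in quotes. step_arm: Moves the arm, as the interface text tells. Its arguments: {"type":"object","properties":{"rows":{"type":"array"}},"required":["rows"]}

```bash
mkdir -p pics; ls; python3 - <<'E'
from plant import ctrl
import cv2,numpy as np
for n in ("scene","top"):
    im=ctrl.snapshot(n); cv2.imwrite(f"pics/{n}0.png",im[...,::-1])
    m=ctrl.camera_model(n); print(n,np.round(m["intrinsics"],1).tolist(),np.round(m["R"],3).tolist(),np.round(m["t"],3).tolist())
print(ctrl.get_obs())
E
```

```text
pics
scene [[620.6, 0.0, 319.0], [0.0, 620.6, 237.3], [0.0, 0.0, 1.0]] [[-0.616, 0.787, 0.007], [0.515, 0.41, -0.753], [-0.595, -0.46, -0.659]] [0.374, -0.182, 1.426]
top [[435.9, 0.0, 319.8], [0.0, 435.9, 235.2], [0.0, 0.0, 1.0]] [[0.012, -0.999, -0.037], [-0.995, -0.009, -0.095], [0.094, 0.038, -0.995]] [-0.049, 0.519, 0.946]
{'clock': 0.1, 'joint_pos': array([-4.85215787e+01,  2.05856574e+01,  6.40693699e-01, -1.70487187e-02,
       -7.01384344e+01, -1.65077365e+01]), 'qvel': array([-0.05041881, -0.10609999,  0.07478167,  0.14879864,  0.01920804,
        0.02602244]), 'tau': array([ 9.49620653e-05, -5.84162056e+01,  2.93753940e+01,  7.01555192e+00,
        1.01963634e-02, -2.87297269e-05]), 'tool_pos': array([ 0.28474932, -0.61151544,  0.22575015]), 'orientation': array([ 1.79915485e+02, -8.33178877e-03, -1.55035113e+02]), 'force': array([ 0.24042512, -0.09439749, -1.00671464]), 'moment': array([-0.01640936,  0.01072641, -0.03878298]), 'gripper_force': 0.0, 'opening': 0.08781140930872633}
```

View pics/scene0.png

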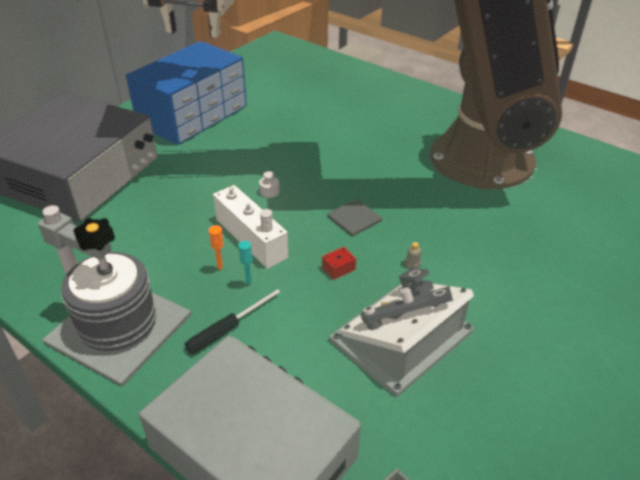

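View pics/top0.png

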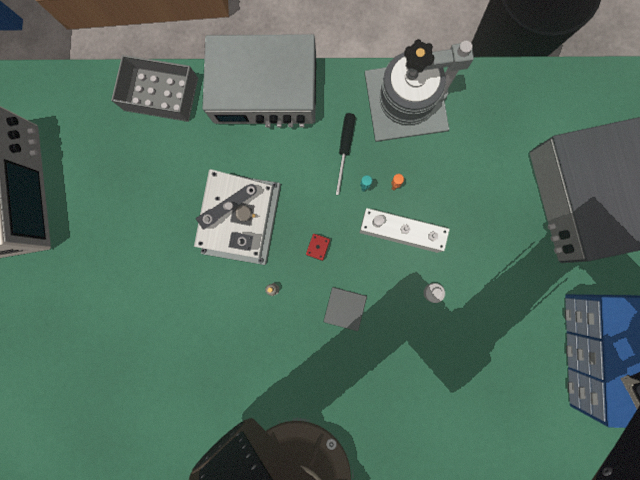

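The top view shows the fixture at (237,217): strap pivot about (251,190), strap tip (203,220), fork (241,240). The rack is at (405,229). Pin candidates are the grey head in the rack at (379,221), the turquoise one at (367,183) and the orange one at (398,181). The grey steel one in the rack fits, because the other two are coloured and stand off the rack. I'll confirm this in an enlarged crop.

```bash
python3 - <<'E'
import cv2,numpy as np
t=cv2.imread("pics/top0.png"); s=cv2.imread("pics/scene0.png")
a=cv2.resize(t[160:275,185:285],(400,460),interpolation=cv2.INTER_CUBIC)   # x4
b=cv2.resize(s[200:300,200:300],(300,300),interpolation=cv2.INTER_CUBIC)
b=cv2.resize(s[170:270,205:305],(400,400),interpolation=cv2.INTER_CUBIC)
c=np.zeros((600,800,3),np.uint8); c[:460,:400]=a; c[:400,400:]=b
d=cv2.resize(t[195:245,350:450],(400,200),interpolation=cv2.INTER_CUBIC); c[400:,400:]=d
cv2.imwrite("pics/crop0.png",c)
E
```

```text
(no output)
```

View pics/crop0.png

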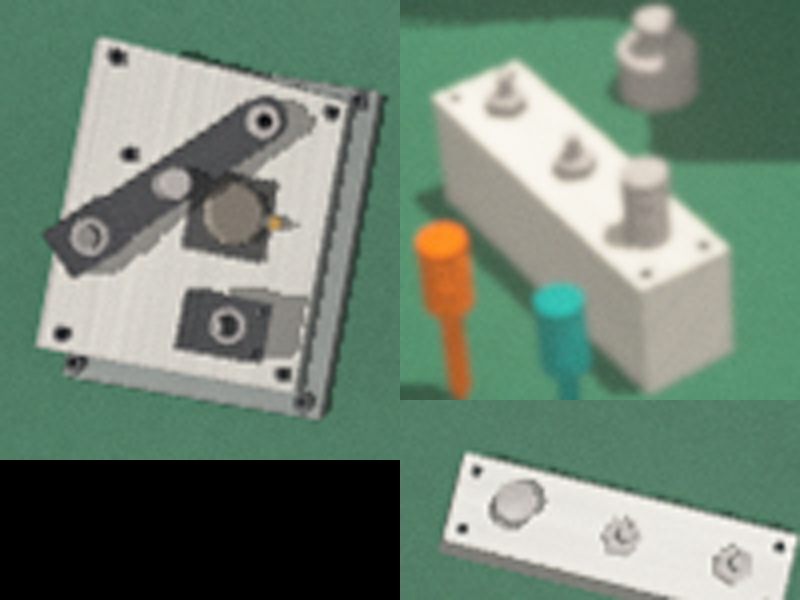

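The crop confirms it: the long steel head stands in the rack at top (379.8,220), with two hex studs beside it, and the orange and turquoise look-alikes stand on the table. The fixture points in the top view are:
- bore: (241.8,241.2)
- pivot: (251.2,190.2)
- knob top: (228,206)
- strap hole: (207.5,219)

Next I'll work out the geometry.

```bash
cat > h.py <<'E'
import numpy as np,cv2
from scipy.optimize import least_squares
from scipy.spatial.transform import Rotation as Ro
def ray(m,px):
    K,R,t=[np.asarray(m[k],float) for k in("intrinsics","R","t")]
    d=R.T@np.linalg.solve(K,[px[0],px[1],1.]); return -R.T@t,d
def proj(m,X):
    K,R,t=[np.asarray(m[k],float) for k in("intrinsics","R","t")]
    p=(np.atleast_2d(X)@R.T+t)@K.T; return p[:,:2]/p[:,2:]
def onplane(m,px,p0,n):
    c,d=ray(m,px); return c+d*((p0-c)@n)/(d@n)
def axes(yaw): # slope frame, columns x up slope,y,z normal
    return (Ro.from_euler("z",yaw)*Ro.from_euler("y",-np.pi/6)).as_matrix()
E
python3 - <<'E'
from plant import ctrl
from h import *
m=ctrl.camera_model("top")
px=np.array([(210,169.5),(194.5,246.8),(273,185),(260,258.8)])
P=np.array([(.07,-.0825,0),(.07,.0825,0),(-.07,-.0825,0),(-.07,.0825,0)])
f=lambda v:(proj(m,P@axes(v[2]).T+[v[0],v[1],.066])-px).ravel()
s=least_squares(f,[.55,.08,1.4]); v=s.x; A=axes(v[2]); c=np.array([v[0],v[1],.066])
print("fix",v,np.degrees(v[2]),"res",s.fun.round(1))
Q={}
for n,p,h in(("bore",(241.8,241.2),35),("pivot",(251.2,190.2),32),("knobtop",(228,206),46),("shole",(207.5,219),26)):
    q=onplane(m,p,c+A[:,2]*h/1e3,A[:,2]); Q[n]=q; print(n,q.round(4),"local",(A.T@(q-c)*1e3).round(1))
z=np.array([0,0,1.])
for n,p,h in(("pin",(379.8,220),.102),("stud1",(505/1,229),.085)):
    print(n,onplane(m,p,z*h,z).round(4))
for n,p in(("studA",(350+222/4,195+135/4)),("studB",(350+335/4,195+162/4))): print(n,onplane(m,p,z*.085,z).round(4))
print(ctrl.camera_model("wrist"))
sm=ctrl.camera_model("scene"); print(proj(sm,np.array(list(Q.values()))).round(0).tolist())
E
```

```text
fix [0.55773168 0.13722701 1.41581685] 81.12033015958536 res [ 0.6  0.   1.1  0.2 -0.8  0.5 -1.  -0.7]
bore [0.4994 0.1167 0.0895] local [-13.6  54.5  35. ]
pivot [0.6079 0.1005 0.0865] local [-14.5 -55.2  32. ]
knobtop [0.5682 0.1399 0.1216] local [31.5 -9.9 46. ]
shole [0.5415 0.1815 0.1198] local [62.6 22.8 26. ]
pin [ 0.5444 -0.1685  0.102 ]
stud1 [ 0.5298 -0.4261  0.085 ]
studA [ 0.5287 -0.2231  0.085 ]
studB [ 0.5152 -0.2809  0.085 ]
{'intrinsics': array([[382.8868741 ,   0.        , 322.1304612 ],
       [  0.        , 382.8868741 , 239.61503794],
       [  0.        ,   0.        ,   1.        ]]), 'R': array([[-0.42202531,  0.90658084,  0.00241107],
       [ 0.87561179,  0.4069167 ,  0.26023603],
       [ 0.2349439 ,  0.11193735, -0.96554202]]), 't': array([ 0.6740253 , -0.03354683,  0.39139804])}
[[416.0, 271.0], [370.0, 307.0], [408.0, 288.0], [441.0, 291.0]]
```

```bash
cat >> h.py <<'E'
YAW=1.4158; C=np.array([.5577,.1372,.066])
def tool_target(yaw=YAW,tilt=True):
    A=axes(yaw) if tilt else Ro.from_euler("z",yaw).as_matrix()
    z=-A[:,2]; y=A[:,0]; return np.column_stack([np.cross(y,z),y,z])
def delta(o,p,Rt):
    R0=Ro.from_euler("xyz",o["orientation"],degrees=True)
    return ((np.asarray(p)-o["tool_pos"])*1e3).round(1),(Ro.from_matrix(Rt)*R0.inv()).as_rotvec().round(4)
E
python3 - <<'E'
from plant import ctrl
from h import *
o=ctrl.get_obs(); m=ctrl.camera_model("wrist"); A=axes(YAW)
R0=Ro.from_euler("xyz",o["orientation"],degrees=True).as_matrix()
cc=-np.array(m["R"]).T@np.array(m["t"]); print("cam in tool",(R0.T@(cc-o["tool_pos"])).round(4),"axes",(np.array(m["R"])@R0).round(3).tolist())
p=C+A@np.array([.01,0,.15]); print(p,delta(o,p,tool_target()))
E
```

```text
cam in tool [ 0.0696 -0.0002 -0.1593] axes [[-0.0, 1.0, -0.001], [-0.966, -0.0, -0.26], [-0.26, 0.001, 0.966]]
[0.5474587  0.07165553 0.20090381] (array([262.7, 683.2, -24.8]), array([ 0.5245,  0.074 , -0.5771]))
```

Call:
step_arm --rows '[[0.55,[13,34,-1],[0.026,0.004,-0.029]],[0.55,[26,68,-2],[0.052,0.008,-0.058]],[0.55,[39,102,-3],[0.079,0.011,-0.087]],[0.55,[53,137,-5],[0.105,0.015,-0.115]],[0.55,[66,171,-6],[0.131,0.019,-0.144]]]'

```text
clock: 0.52
tool_pos: [0.3511, -0.439, 0.22]
orientation: [172.5, 1.6, -163.5]
force: [0.8, 0.4, 0.1]
opening: 0.0599
gripper_force: 0.0
```

Call:
step_arm --rows '[[0.55,[13,34,-1],[0.026,0.004,-0.029]],[0.55,[26,68,-2],[0.052,0.008,-0.058]],[0.55,[39,102,-3],[0.079,0.011,-0.087]],[0.55,[53,137,-5],[0.105,0.015,-0.115]],[0.55,[66,171,-6],[0.131,0.019,-0.144]]]'

```text
clock: 0.93
tool_pos: [0.4172, -0.2679, 0.2142]
orientation: [164.9, 2.1, -172.0]
force: [-0.1, 0.9, -0.7]
opening: 0.0398
gripper_force: 0.0
```

Call:
step_arm --rows '[[0.55,[13,34,-1],[0.026,0.004,-0.029]],[0.55,[26,68,-2],[0.052,0.008,-0.058]],[0.55,[39,102,-3],[0.079,0.011,-0.087]],[0.55,[53,137,-5],[0.105,0.015,-0.115]],[0.55,[66,171,-6],[0.131,0.019,-0.144]]]'

```text
clock: 1.35
tool_pos: [0.4832, -0.097, 0.2083]
orientation: [157.4, 1.6, 179.5]
force: [0.5, -0.7, 0.4]
opening: 0.0397
gripper_force: 0.0
```

Call:
step_arm --rows '[[0.55,[13,34,-1],[0.026,0.004,-0.029]],[0.55,[26,68,-2],[0.052,0.008,-0.058]],[0.55,[39,102,-3],[0.079,0.011,-0.087]],[0.55,[53,137,-5],[0.105,0.015,-0.115]],[0.55,[66,171,-6],[0.131,0.019,-0.144]]]'

```text
clock: 1.77
tool_pos: [0.5492, 0.074, 0.2023]
orientation: [150.0, -0.2, 171.1]
force: [0.1, 0.1, -0.6]
opening: 0.0395
gripper_force: 0.0
```

```bash
python3 - <<'E'
from plant import ctrl
from h import *
o=ctrl.get_obs(); m=ctrl.camera_model("wrist"); A=axes(YAW)
im=ctrl.snapshot("wrist"); cv2.imwrite("pics/w1.png",im[...,::-1]); np.savez("w1.npz",**{k:m[k] for k in m})
print(o["clock"],o["tool_pos"],o["opening"],o["force"],delta(o,C+A@[.01,0,.15],tool_target()))
L=np.array([[-14,54.7,35],[-14,-55,32],[30,-11,46],[63.5,22.7,26]])/1e3
print(proj(m,C+L@A.T).round(1).tolist())
E
```

```text
1.7667 [0.54916243 0.07397197 0.20227539] 0.039508213422826115 [ 0.089077    0.09743419 -0.64074584] (array([-1.7, -2.3, -1.4]), array([-0.0001, -0.0026, -0.0002]))
[[282.5, 157.0], [286.8, 300.1], [344.9, 251.2], [388.9, 200.1]]
```

View pics/w1.png

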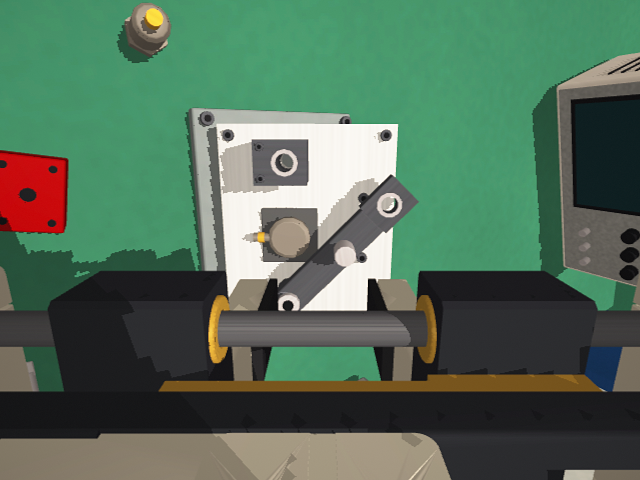

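The wrist view shows the bore mouth at (285,162.5), pivot screw head (288,303), knob top about (346,249) and strap hole (389.5,204), all within about 5 px of the prediction. I'll refine the positions from this view.

```bash
python3 - <<'E'
from plant import ctrl
from h import *
m=dict(np.load("w1.npz")); A=axes(YAW); im=cv2.imread("pics/w1.png"); g=cv2.cvtColor(im,6)
def ctr(x0,y0,x1,y1,lo):
    r=g[y0:y1,x0:x1]; b=(r>lo).astype(np.uint8); n,l,s,c=cv2.connectedComponentsWithStats(b); k=1+np.argmax(s[1:,4]); 
    return s[k].tolist(),(c[k]+[x0,y0]).round(1)
for n,w in(("bore",(262,142,306,184,130)),("knob",(330,236,362,272,110)),("shole",(374,190,404,220,130)),("piv",(276,288,300,311,130))): print(n,ctr(*w))
for n,p,h in(("bore",(285,162.5),35),("pivot",(288,303),32),("knobtop",(346,249),46),("shole",(389.5,204),26)):
    q=onplane(m,p,C+A[:,2]*h/1e3,A[:,2]); print(n,q.round(4),"local",(A.T@(q-C)*1e3).round(1))
c=cv2.resize(im[120:320,240:440],(600,600),interpolation=cv2.INTER_CUBIC); cv2.imwrite("pics/w1c.png",c)
E
```

```text
bore ([8, 7, 28, 28, 339], array([283.8, 162.2]))
knob ([4, 4, 28, 32, 609], array([347.2, 257. ]))
shole ([3, 3, 26, 25, 440], array([388.6, 204.3]))
piv ([2, 5, 22, 18, 239], array([288.9, 301.4]))
bore [0.5031 0.1172 0.0901] local [-12.4  50.9  35. ]
pivot [0.6103 0.1013 0.0871] local [-13.1 -57.5  32. ]
knobtop [0.5675 0.1394 0.1212] local [30.8 -9.3 46. ]
shole [0.5447 0.1822 0.1205] local [64.1 19.8 26. ]
```

View pics/w1c.png

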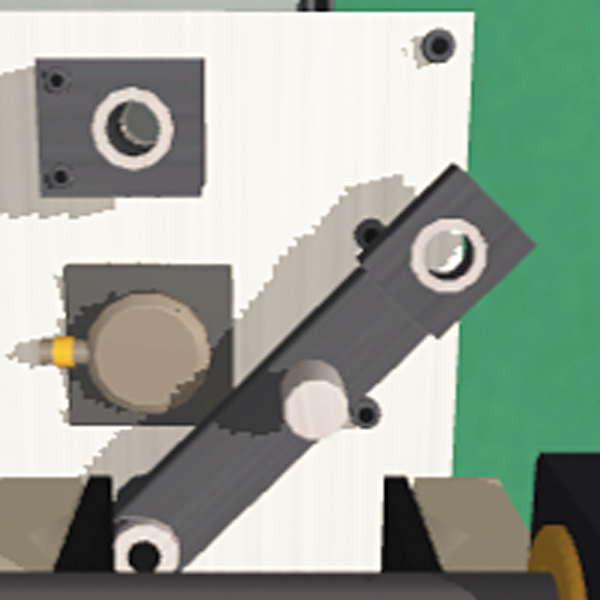

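```bash
python3 - <<'E'
from plant import ctrl
from h import *
o=ctrl.get_obs(); A=axes(YAW); m=dict(np.load("w1.npz"))
for n,p,h in(("bore",(284.3,162.7),35),("pivot",(289,304.3),32),("knobtop",(345.3,256.3),46),("shole",(389.7,205),26)):
    q=onplane(m,p,C+A[:,2]*h/1e3,A[:,2]); print(n,q.round(4),"local",(A.T@(q-C)*1e3).round(1))
print("tcp local",(A.T@(o["tool_pos"]-C)*1e3).round(1)); print("A mm axes",A.round(3).tolist())
a=C+A@[.030,-.0135,.065]; b=C+A@[.030,-.0135,.033]
print(delta(o,a,tool_target()),((b-a)*1e3).round(1))
prev=b
for t in(.6,.4,.2,.1,.03):
    p=C+A@[-.0126+.062*np.sin(t)-.0118,-.058+.062*np.cos(t),.033]; print(t,((p-prev)*1e3).round(1)); prev=p
E
```

```text
bore [0.5031 0.1168 0.0899] local [-12.8  50.7  35. ]
pivot [0.6114 0.1018 0.0875] local [-12.4 -58.6  32. ]
knobtop [0.5728 0.1382 0.121 ] local [ 30.3 -14.8  46. ]
shole [0.5455 0.1823 0.1206] local [64.2 19.  26. ]
tcp local [ 16.7  -1.8 147.3]
A mm axes [[0.134, -0.988, -0.077], [0.856, 0.154, -0.494], [0.5, -0.0, 0.866]]
(array([ 19.6,  50.2, -64.6]), array([-0.0045, -0.0036,  0.0016])) [  2.5  15.8 -27.7]
0.6 [ -9.2 -15.6  -9.7]
0.4 [-7.3 -8.4 -5.4]
0.2 [-5.2 -9.6 -5.9]
0.1 [-1.7 -5.1 -3.1]
0.03 [-0.9 -3.7 -2.2]
```

Call:
step_arm --rows '[[0.55,[4,10,-13],[0,0,0]],[0.55,[8,20,-26],[0,0,0]],[0.55,[12,30,-39],[0,0,0]],[0.55,[16,40,-52],[0,0,0]],[0.55,[20,50,-65],[-0.004,-0.003,0.001]]]'

```text
clock: 2.23
tool_pos: [0.5688, 0.1224, 0.1366]
orientation: [150.3, 0.1, 171.3]
force: [-0.0, -0.5, 0.9]
opening: 0.0396
gripper_force: 0.0
```

Call:
step_arm --rows '[[0.55,[0.5,3,-5.5],[0,0,0]],[0.55,[1,6,-11],[0,0,0]],[0.55,[1.5,9.5,-16.5],[0,0,0]],[0.55,[2,12.5,-22],[0,0,0]],[0.55,[2.5,16,-27.5],[0,0,0]]]'

```text
clock: 2.65
tool_pos: [0.5717, 0.138, 0.1101]
orientation: [150.3, 0.2, 171.2]
force: [-0.2, 0.2, -0.6]
opening: 0.0395
gripper_force: 0.0
```

```bash
python3 - <<'E'
from plant import ctrl
from h import *
o=ctrl.get_obs(); A=axes(YAW)
im=ctrl.snapshot("wrist"); s=ctrl.snapshot("scene")
c=np.zeros((480,800,3),np.uint8); c[:,:400]=cv2.resize(im[130:370,220:420],(400,480)); c[:,400:]=cv2.resize(s[230:350,350:450],(400,480))
cv2.imwrite("pics/k1.png",c[...,::-1])
print(o["clock"],o["force"],"tcp local",(A.T@(o["tool_pos"]-C)*1e3).round(1))
E
```

```text
2.65 [-0.24743633  0.16319147 -0.56424848] tcp local [ 24.6 -13.7  36.7]
```

View pics/k1.png

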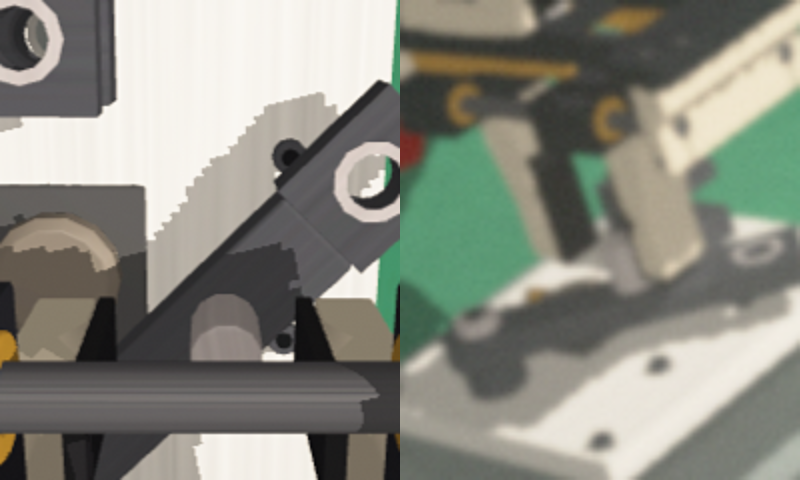

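The knob sits between the fingers, centred near crop x 225 between pads at 110 and 300, with the tips above the strap. I'll recheck the settled pose, then push.

```bash
python3 - <<'E'
from plant import ctrl
from h import *
o=ctrl.get_obs(); A=axes(YAW)
print(o["clock"],"tcp local",(A.T@(o["tool_pos"]-C)*1e3).round(1))
prev=A.T@(o["tool_pos"]-C)
for t in(.7,.55,.4,.25,.12,.0):
    p=np.array([-.0126+.062*np.sin(t)-.0118,-.058+.062*np.cos(t),.0335]); print(t,(p*1e3).round(1),(A@(p-prev)*1e3).round(1))
E
```

```text
2.75 tcp local [ 24.4 -13.   36. ]
0.7 [ 15.5 -10.6  33.5] [-3.4 -6.  -6.5]
0.55 [ 8.  -5.1 33.5] [ -9.7 -11.6 -10.3]
0.4 [-0.3 -0.9 33.5] [-15.  -18.  -14.4]
0.25 [-9.1  2.1 33.5] [-19.1 -25.1 -18.8]
0.12 [-17.    3.6  33.5] [-21.7 -31.6 -22.8]
0.0 [-24.4   4.   33.5] [-23.1 -37.9 -26.5]
```

Call:
step_arm --rows '[[0.55,[-2,-3,-3],[0,0,0]],[0.55,[-3.5,-6,-6],[0,0,0]],[0.55,[-6.5,-9,-8.5],[0,0,0]],[0.55,[-9.5,-11.5,-10],[0,0,0]],[0.55,[-12.5,-15,-12.5],[0,0,0]]]'

```text
clock: 3.17
tool_pos: [0.5579, 0.1236, 0.0979]
orientation: [150.2, 0.1, 171.3]
force: [-3.1, 3.3, 3.2]
opening: 0.0396
gripper_force: 2.3
```

Call:
step_arm --rows '[[0.55,[-2.5,-3,-2],[0,0,0]],[0.55,[-4.5,-6.5,-4],[0,0,0]],[0.55,[-6.5,-10,-6.5],[0,0,0]],[0.55,[-8,-13.5,-8.5],[0,0,0]],[0.55,[-9,-16.5,-10],[0,0,0]]]'

```text
clock: 3.58
tool_pos: [0.5497, 0.1059, 0.0872]
orientation: [150.3, 0.1, 171.2]
force: [-0.7, 1.4, 0.4]
opening: 0.0392
gripper_force: 1.0
```

```bash
python3 - <<'E'
from plant import ctrl
from h import *
o=ctrl.get_obs(); A=axes(YAW); m=ctrl.camera_model("wrist"); im=ctrl.snapshot("wrist"); cv2.imwrite("pics/k2.png",im[130:370,180:420,::-1])
o=ctrl.get_obs(); prev=A.T@(o["tool_pos"]-C)
print(o["clock"],"tcp local",(prev*1e3).round(1),"F local",(A.T@o["force"]).round(1))
for t in(.12,.06,0,-.03):
    p=np.array([-.0126+.062*np.sin(t)-.0118,-.058+.062*np.cos(t),.0335]); print(t,(p*1e3).round(1),(A@(p-prev)*1e3).round(1))
E
```

```text
3.6333 tcp local [-17.8   3.1  34.4] F local [ 0.3 -0.9  0.4]
0.12 [-17.    3.6  33.5] [-0.3  1.2 -0.3]
0.06 [-20.7   3.9  33.5] [-1.1 -1.9 -2.2]
0 [-24.4   4.   33.5] [-1.7 -5.1 -4.1]
-0.03 [-26.3   4.   33.5] [-1.9 -6.7 -5. ]
```

Call:
step_arm --rows '[[0.55,[-0.5,-1.5,-1],[0,0,0]],[0.55,[-1,-2.5,-2],[0,0,0]],[0.55,[-1.5,-4,-3],[0,0,0]],[0.55,[-1.7,-5,-3.7],[0,0,0]],[0.55,[-1.7,-5.5,-4],[0,0,0]]]'

```text
clock: 4.05
tool_pos: [0.5484, 0.1009, 0.0835]
orientation: [150.3, 0.1, 171.3]
force: [-0.3, 0.6, 1.4]
opening: 0.0396
gripper_force: 0.7
```

Call:
step_arm --rows '[[0.55,[-0.1,-0.5,-0.3],[0,0,0]],[0.55,[-0.2,-1,-0.6],[0,0,0]],[0.55,[-0.2,-1,-0.6],[0,0,0]],[0.55,[-0.3,-1.5,-0.9],[0,0,0]],[0.55,[-0.3,-1.5,-0.9],[0,0,0]]]'

```text
clock: 4.47
tool_pos: [0.5479, 0.0996, 0.0826]
orientation: [150.3, 0.1, 171.3]
force: [0.3, 0.2, 1.1]
opening: 0.0395
gripper_force: 0.5
```

```bash
python3 - <<'E'
from plant import ctrl
from h import *
A=axes(YAW); m=ctrl.camera_model("wrist"); im=ctrl.snapshot("wrist"); t=ctrl.snapshot("top"); s=ctrl.snapshot("scene")
c=np.zeros((480,800,3),np.uint8); c[:,:480]=cv2.resize(im[130:370,180:420],(480,480)); c[:240,480:]=cv2.resize(t[170:270,190:290],(320,240)); c[240:,480:]=cv2.resize(s[230:350,330:490],(320,240))
cv2.imwrite("pics/k3.png",c[...,::-1])
o=ctrl.get_obs(); prev=A.T@(o["tool_pos"]-C)
print(o["clock"],"tcp local",(prev*1e3).round(1),"F local",(A.T@o["force"]).round(1),o["gripper_force"],o["opening"])
E
```

```text
4.6167 tcp local [-25.2   3.9  33.7] F local [ 0.6  1.2 -0.3] 0.40593434125185013 0.039450596998179085
```

View pics/k3.png

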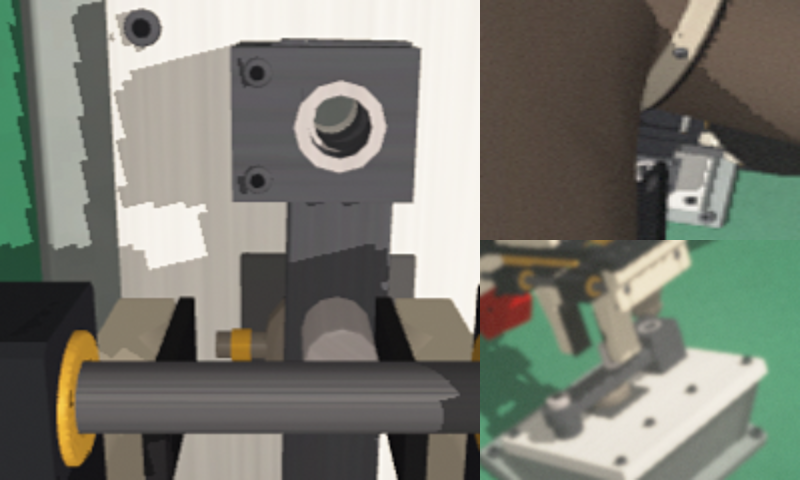

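The strap now lies in the fork, its hole almost in line with the ring at (341,125) in the crop. There is no wall force yet, so I'll keep pressing in small steps.

Call:
step_arm --rows '[[0.55,[-0.1,-0.4,-0.2],[0,0,0]],[0.55,[-0.1,-0.8,-0.4],[0,0,0]],[0.55,[-0.2,-1.2,-0.7],[0,0,0]],[0.55,[-0.2,-1.6,-0.9],[0,0,0]],[0.55,[-0.2,-1.6,-0.9],[0,0,0]]]'

```text
clock: 5.03
tool_pos: [0.5477, 0.0987, 0.0821]
orientation: [150.2, 0.1, 171.3]
force: [-0.2, 5.3, 3.7]
opening: 0.0394
gripper_force: 3.1
```

Call:
step_arm --rows '[[0.55,[-0.1,-0.4,-0.2],[0,0,0]],[0.55,[-0.1,-0.8,-0.4],[0,0,0]],[0.55,[-0.1,-0.8,-0.4],[0,0,0]],[0.55,[-0.1,-0.8,-0.4],[0,0,0]],[0.55,[-0.1,-0.8,-0.4],[0,0,0]]]'

```text
clock: 5.45
tool_pos: [0.5478, 0.0986, 0.0821]
orientation: [150.2, 0.1, 171.3]
force: [0.0, 7.8, 5.9]
opening: 0.0394
gripper_force: 4.6
```

Force rose to about 10 N with no further motion, so the wall has been reached. I'll back off, withdraw along the normal and look.

Call:
step_arm --rows '[[0.55,[0.7,5,3],[0,0,0]],[0.55,[1.6,11,6.5],[0,0,0]],[0.55,[1.6,11,6.5],[0,0,0]],[0.55,[0,1,24],[0,0,0]],[0.55,[-2,-11,45],[0,0,0]]]'

```text
clock: 5.87
tool_pos: [0.5444, 0.0862, 0.1251]
orientation: [150.4, -0.1, 171.3]
force: [-0.1, -0.7, 0.6]
opening: 0.0396
gripper_force: 0.0
```

Call:
step_arm --rows '[[0.55,[-2,-13,23],[0,0,0]],[0.55,[-4,-26,45],[0,0,0]],[0.55,[-6,-35,62],[0,0,0]],[0.55,[-6,-35,62],[0,0,0]],[0.55,[-6,-35,62],[0,0,0]]]'

```text
clock: 6.28
tool_pos: [0.54, 0.0506, 0.1893]
orientation: [150.3, 0.3, 171.2]
force: [-0.3, -0.1, -0.9]
opening: 0.0391
gripper_force: 0.0
```

```bash
python3 - <<'E'
from plant import ctrl
from h import *
A=axes(YAW); m=ctrl.camera_model("wrist"); im=ctrl.snapshot("wrist"); np.savez("w2.npz",**m)
cv2.imwrite("pics/w2.png",im[...,::-1])
o=ctrl.get_obs(); L=np.array([[-12.8,50.7,35],[-12.4,-58.6,32],[-12.6,3.5,46]])/1e3
pp=proj(m,C+L@A.T); print(o["clock"],"tcp local",(A.T@(o["tool_pos"]-C)*1e3).round(1),pp.round(1).tolist())
x,y=(pp.mean(0)-[100,100]).astype(int); x=max(x,0);y=max(y,0); print(x,y)
cv2.imwrite("pics/w2c.png",cv2.resize(im[y:y+200,x:x+200,::-1],(600,600),interpolation=cv2.INTER_CUBIC))
E
```

```text
6.3333 tcp local [-15.    4.7 149.8] [[324.8, 169.5], [324.6, 309.1], [324.8, 237.9]]
224 138
```

View pics/w2c.png

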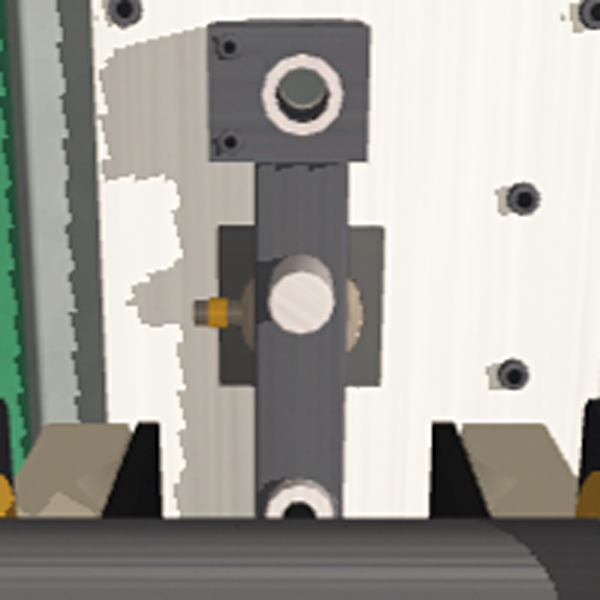

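The strap is closed: bore ring at (325,169.3), in line with knob (324.5,238.7) and pivot, matching the predicted bore pixel (324.8,169.5). Next, the pin.

```bash
python3 - <<'E'
from plant import ctrl
from h import *
o=ctrl.get_obs(); print(delta(o,[.577,-.168,.22],tool_target(YAW-.08,False)))
E
```

```text
(array([  37.5, -219. ,   31.8]), array([-0.5085,  0.1023, -0.0808]))
```

Call:
step_arm --rows '[[0.55,[4,-22,6],[-0.051,0.01,-0.008]],[0.55,[8,-44,12],[-0.102,0.02,-0.016]],[0.55,[12,-66,16],[-0.153,0.031,-0.024]],[0.55,[16,-88,16],[-0.204,0.041,-0.032]],[0.55,[19,-110,16],[-0.254,0.051,-0.04]]]'

```text
clock: 6.75
tool_pos: [0.5587, -0.0593, 0.2035]
orientation: [165.3, -0.3, 169.0]
force: [-0.5, 0.2, 0.6]
opening: 0.0395
gripper_force: 0.0
```

Call:
step_arm --rows '[[0.55,[5,-25,3],[-0.051,0.01,-0.008]],[0.55,[10,-50,6],[-0.102,0.02,-0.016]],[0.55,[14,-80,9],[-0.153,0.031,-0.024]],[0.55,[19,-109,12],[-0.204,0.041,-0.032]],[0.55,[19,-109,16],[-0.254,0.051,-0.04]]]'

```text
clock: 7.17
tool_pos: [0.5778, -0.1709, 0.2185]
orientation: [-179.8, -0.2, 166.5]
force: [0.1, 0.9, 0.0]
opening: 0.0393
gripper_force: 0.0
```

```bash
python3 - <<'E'
from plant import ctrl
from h import *
ctrl.snapshot("wrist"); m=ctrl.camera_model("wrist"); im=ctrl.snapshot("wrist"); np.savez("w3.npz",**m)
cv2.imwrite("pics/w3.png",im[...,::-1])
o=ctrl.get_obs(); print(o["clock"],o["tool_pos"],o["orientation"])
print(proj(m,np.array([[.547,-.168,.102],[.547,-.168,.064],[.532,-.222,.085]])).round(1).tolist())
E
```

```text
7.2667 [ 0.57744746 -0.16733573  0.21874244] [-1.79902924e+02 -1.73002630e-01  1.66649826e+02]
[[313.9, 193.2], [315.1, 186.7], [241.4, 187.5]]
```

View pics/w3.png

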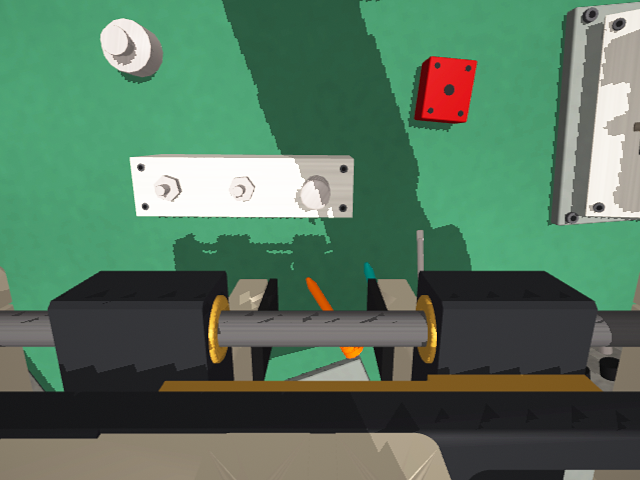

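The pin head top is at about (314,194), where predicted (313.9,193.2), with the hex studs at (243,189) and (168,188). I'll descend on it and grip.

Call:
step_arm --rows '[[0.55,[-10,-0.2,-5],[0,0,0]],[0.55,[-20,-0.5,-20],[0,0,0]],[0.55,[-30,-1,-40],[0,0,0]],[0.55,[-30,-1,-65],[0,0,0]],[0.55,[-30,-1,-85],[0,0.003,0]]]'

```text
clock: 7.68
tool_pos: [0.5461, -0.1679, 0.1333]
orientation: [179.9, -0.3, 166.6]
force: [0.2, 0.2, -0.4]
opening: 0.0397
gripper_force: 0.0
```

Call:
step_arm --rows '[[0.55,[0,0,-16],[0,0,0]],[0.55,[0,0,-32],[0,0,0]],[0.55,[0,0,-48],[0,0,0]],[0.55,[0,0,-61],[0,0,0]],[0.55,[0,0,-61],[0,0,0]]]'

```text
clock: 8.1
tool_pos: [0.5451, -0.168, 0.0707]
orientation: [180.0, -0.5, 166.6]
force: [0.5, 0.0, -0.9]
opening: 0.0392
gripper_force: 0.0
```

Call:
step_arm --rows '[[1,[0,0,0],[0,0,0]],[1,[0,0,0],[0,0,0]],[1,[0,0,0],[0,0,0]],[1,[0,0,0],[0,0,0]],[1,[0,0,0],[0,0,0]]]'

```text
clock: 8.52
tool_pos: [0.5482, -0.1687, 0.0752]
orientation: [180.0, -0.1, 166.6]
force: [-0.4, 0.4, 1.4]
opening: 0.0216
gripper_force: 30.0
```

Call:
step_arm --rows '[[1,[0,0,15],[0,0,0]],[1,[0,0,40],[0,0,0]],[1,[0,0,75],[0,0,0]],[1,[0,0,110],[0,0,0]],[1,[0,0,140],[0,0,0]]]'

```text
clock: 8.93
tool_pos: [0.5476, -0.1688, 0.217]
orientation: [180.0, -0.1, 166.6]
force: [0.3, -0.4, -1.4]
opening: 0.0211
gripper_force: 30.0
```

```bash
python3 - <<'E'
from plant import ctrl
from h import *
o=ctrl.get_obs();A=axes(YAW); print(o["clock"],o["tool_pos"],o["opening"],o["gripper_force"],o["force"])
print(delta(o,C+A@[-.0128,.0507,.035+.105],tool_target()))
E
```

```text
8.9333 [ 0.54759816 -0.1688445   0.21698651] 0.021113631547036337 29.997199773788452 [ 0.25923624 -0.37422471 -1.41393878]
(array([-52.5, 233.8, -36.1]), array([ 0.5134, -0.1032,  0.0763]))
```

Call:
step_arm --rows '[[1,[-5,20,0],[0.051,-0.01,0.008]],[1,[-10,45,0],[0.103,-0.021,0.015]],[1,[-16,70,0],[0.154,-0.031,0.023]],[1,[-22,95,0],[0.205,-0.041,0.031]],[1,[-28,120,0],[0.257,-0.052,0.038]]]'

```text
clock: 9.35
tool_pos: [0.5192, -0.0476, 0.2149]
orientation: [164.8, -0.4, 168.9]
force: [-0.3, -0.6, -2.0]
opening: 0.0214
gripper_force: 30.0
```

Call:
step_arm --rows '[[1,[-5,25,0],[0.051,-0.01,0.008]],[1,[-10,50,0],[0.103,-0.021,0.015]],[1,[-15,75,-8],[0.154,-0.031,0.023]],[1,[-20,95,-16],[0.205,-0.041,0.031]],[1,[-24,114,-20],[0.257,-0.052,0.038]]]'

```text
clock: 9.77
tool_pos: [0.4948, 0.0666, 0.1944]
orientation: [149.8, -0.0, 171.2]
force: [-0.4, 0.5, -1.0]
opening: 0.0212
gripper_force: 30.0
```

```bash
python3 - <<'E'
from plant import ctrl
from h import *
A=axes(YAW); ctrl.snapshot("wrist"); m=ctrl.camera_model("wrist"); o=ctrl.get_obs(); im=ctrl.snapshot("wrist"); np.savez("w4.npz",**m)
cv2.imwrite("pics/w4.png",im[...,::-1])
tc=A.T@(o["tool_pos"]-C)*1e3; print(o["clock"],"tcp local",tc.round(1),delta(o,C+A@[-.0128,.0507,.035+.105],tool_target()))
R=Ro.from_euler("xyz",o["orientation"],degrees=True).as_matrix()
pp=proj(m,np.array([C+A@[-.0128,.0507,.035],o["tool_pos"]+R[:,2]*.069])); print(pp.round(1).tolist())
x,y=(pp[0]-[75,75]).astype(int); print(x,y)
cv2.imwrite("pics/w4c.png",cv2.resize(im[y:y+150,x:x+150,::-1],(600,600),interpolation=cv2.INTER_CUBIC))
E
```

```text
9.8167 tcp local [ -3.8  53.  148.9] (array([  1.8,  -3.6, -12.2]), array([-0.0084, -0.0019, -0.0013]))
[[307.5, 238.0], [320.8, 252.2]]
232 163
```

View pics/w4c.png

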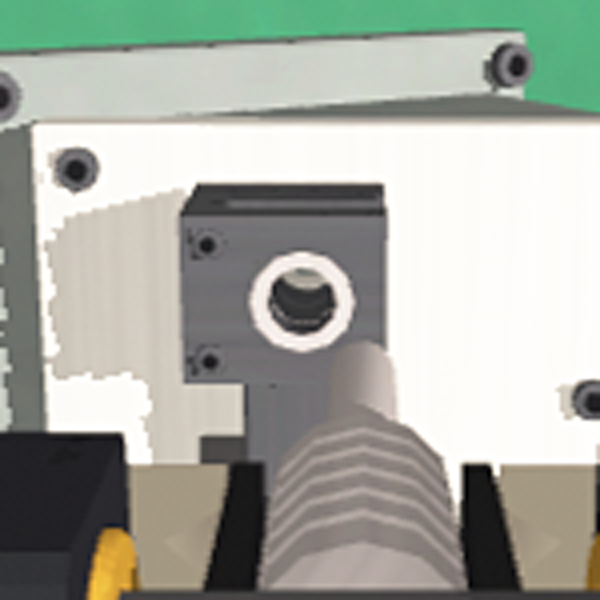

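The bore ring is at (307.8,238), matching the prediction, and the pin nose is at about (322.7,251) against a predicted (320.8,252). The tip therefore sits about 1 mm to +x, and I'll allow for that in the final approach.

```bash
python3 - <<'E'
from plant import ctrl
from h import *
A=axes(YAW); o=ctrl.get_obs()
print("tcp local",(A.T@(o["tool_pos"]-C)*1e3).round(1),delta(o,C+A@[-.0135,.0507,.035+.075],tool_target()),(A[:,2]*10).round(2))
E
```

```text
tcp local [ -5.5  51.9 150.4] (array([  3.2,  12.9, -39. ]), array([-0.0031, -0.0026, -0.0001])) [-0.77 -4.94  8.66]
```

Call:
step_arm --rows '[[1,[0,-3,-9],[-0.001,-0.001,0]],[1,[0.5,0,-17],[-0.003,-0.002,0]],[1,[1.5,4,-25],[-0.003,-0.002,0]],[1,[2.5,9,-32],[-0.003,-0.002,0]],[1,[3.2,13,-39],[-0.003,-0.002,0]]]'

```text
clock: 10.28
tool_pos: [0.4989, 0.0786, 0.1544]
orientation: [150.2, 0.1, 171.1]
force: [-0.2, 0.3, -1.5]
opening: 0.0214
gripper_force: 30.0
```

```bash
python3 - <<'E'
from plant import ctrl
from h import *
A=axes(YAW); T=[];W=[]
for i in range(4):
    m=ctrl.camera_model("wrist"); o=ctrl.get_obs(); im=ctrl.snapshot("wrist"); T.append(A.T@(o["tool_pos"]-C)*1e3); W.append(delta(o,[0,0,0],tool_target())[1])
cv2.imwrite("pics/w5.png",im[...,::-1]); np.savez("w5.npz",**m)
print(np.round(T,1),W[-1],(A.T@o["force"]).round(1))
R=Ro.from_euler("xyz",o["orientation"],degrees=True).as_matrix()
print(proj(m,np.array([C+A@[-.0128,.0507,.035],o["tool_pos"]+R[:,2]*.069,o["tool_pos"]+R[:,2]*.03])).round(1).tolist())
g=cv2.cvtColor(im,cv2.COLOR_RGB2GRAY)
print(g[200:270:5,270:370:4])
E
```

```text
[[-13.8  49.  110. ]
 [-14.   49.8 108.6]
 [-14.   49.9 109.4]
 [-13.8  49.5 110.2]] [ 0.0027 -0.0003 -0.0009] [-0.9  0.1  0.1]
[[322.7, 247.6], [320.8, 252.2], [320.7, 273.9]]
[[252 252 251 252 253 253 252 253 253 253 252 252 253 253 252 252 251 253
  252 253 252 252 252 253 253]
 [252 252 251 252 253 253 252 253 253 253 252 252 253 253 252 252 251 253
  252 253 252 252 252 253 253]
 [252 253 251 252 253 253 253 254 254 253 252 253 253 253 253 252 252 253
  252 253 252 252 252 253 253]
 [252 253 254 213 206 122  64  65  61  62  65  64  66  63  60  64  62  63
   62 245 252 252 252 253 253]
 [204 205 198 202 214  66  66  65  92  93  95  92  93  93  92  93 101 104
  103 237 252 252 252 253 253]
 [204 206 198 202 190 117 118 118 116 117 116 116 117 117 116 117 117 116
  115 110 252 252 252 253 253]
 [203 206 198 201 190  66  36 118 112 113 112 113 113 113 113 112 112 112
  113 107 252 252 252 253 253]
 [203 206 199 202 196  97  98 103 113 113 105 137 238 238 234 143 112 112
  111 104 252 252 252 253 252]
 [202 206 199 202 195 113 113 113 113 112 208 243 162 163 159 242 226 113
  113 105 252 252 252 252 252]
 [202 206 198 202 202 111 110 111 111 108 236  43  54  54  54  46 238 107
  111 101 253 252 252 253 252]
 [203 206 199 202 202 114  72  68  69  68 167 124 124 142 180  80 238 107
  111 101 253 252 252 252 252]
 [201 206 200 203 200  72  73  72  72  72 142 153 125 146 180 208 234 114
  116 104 253 252 252 252 253]
 [202 206 200 203 210  67  60  66  67  68 110 116 127 149 184 193 108 109
  109 125 253 252 252 253 253]
 [201 205 200 203 210  68  17  88 112 112 112 119 127 130 133 204 112 113
  112 127 253 252 252 253 253]]
```

Call:
step_arm --rows '[[1,[-0.9,1,0.5],[0,0,0]],[1,[-0.5,3,-3],[0,0,0]],[1,[-0.1,5.5,-7.3],[0,0,0]],[1,[0.3,8,-11.6],[0,0,0]],[1,[0.7,10.5,-16],[0,0,0]]]'

```text
clock: 10.9
tool_pos: [0.4994, 0.0889, 0.1389]
orientation: [150.1, 0.1, 171.1]
force: [-0.9, -1.0, -1.6]
opening: 0.0212
gripper_force: 30.0
```

```bash
cat > st.py <<'E'
from plant import ctrl
from h import *
A=axes(YAW); T=[];F=[]
for i in range(3):
    o=ctrl.get_obs(); ctrl.snapshot("wrist"); T.append(A.T@(o["tool_pos"]-C)*1e3); F.append(A.T@o["force"])
print(o["clock"],np.mean(T,0).round(1),"F",np.mean(F,0).round(1),"M",(A.T@o["moment"]).round(2),delta(o,[0,0,0],tool_target())[1],o["opening"])
E
python3 st.py
```

```text
11.0 [-12.8  50.4  91. ] F [-1.4  0.5 -1.2] M [-0.04  1.97  0.  ] [ 0.0024 -0.0002 -0.0003] 0.021624129993221757
```

Call:
step_arm --rows '[[1,[0.3,2,-3.5],[0,0,0]],[1,[0.6,4,-6.9],[0,0,0]],[1,[0.9,6,-10.4],[0,0,0]],[1,[1.2,8,-13.9],[0,0,0]],[1,[1.5,9.9,-17.3],[0,0,0]]]'

```text
clock: 11.47
tool_pos: [0.501, 0.0988, 0.1217]
orientation: [150.1, 0.1, 171.1]
force: [-1.3, -0.6, -1.7]
opening: 0.0212
gripper_force: 30.0
```

```bash
python3 st.py
```

```text
11.5667 [-12.6  50.3  71.2] F [-0.9  0.5 -1.2] M [0.02 1.97 0.  ] [ 0.0023  0.0003 -0.0001] 0.021266740534518273
```

Call:
step_arm --rows '[[1,[0.3,2,-3.5],[0,0,0]],[1,[0.6,4,-6.9],[0,0,0]],[1,[0.9,6,-10.4],[0,0,0]],[1,[1.2,8,-13.9],[0,0,0]],[1,[1.5,9.9,-17.3],[0,0,0]]]'

```text
clock: 12.03
tool_pos: [0.5025, 0.1088, 0.1043]
orientation: [150.1, 0.1, 171.1]
force: [-0.1, -1.1, -1.4]
opening: 0.0213
gripper_force: 30.0
```

Call:
step_arm --rows '[[1,[0.1,0.5,-0.9],[0,0,0]],[1,[0.2,1,-1.7],[0,0,0]],[1,[0.2,1.5,-2.6],[0,0,0]],[1,[0.2,1.5,-2.6],[0,0,0]],[1,[0.2,1.5,-2.6],[0,0,0]]]'

```text
clock: 12.45
tool_pos: [0.5027, 0.11, 0.1022]
orientation: [150.1, 0.1, 171.1]
force: [-0.5, -0.6, -1.8]
opening: 0.0212
gripper_force: 30.0
```

```bash
python3 st.py
```

```text
12.55 [-12.5  50.1  49.1] F [-1.3  0.1 -1.3] M [ 0.12  2.16 -0.01] [ 0.0024  0.0015 -0.    ] 0.02137686532241513
```

Call:
step_arm --rows '[[1,[0.1,0.4,-0.7],[0,0,0]],[1,[0.1,0.7,-1.3],[0,0,0]],[1,[0.2,1.1,-2],[0,0,0]],[1,[0.2,1.5,-2.6],[0,0,0]],[1,[0.2,1.5,-2.6],[0,0,0]]]'

```text
clock: 13.02
tool_pos: [0.5029, 0.1116, 0.0994]
orientation: [150.1, 0.1, 171.1]
force: [0.8, -1.5, -2.4]
opening: 0.0213
gripper_force: 30.0
```

Call:
step_arm --rows '[[1,[0,0.3,-0.5],[0,0,0]],[1,[0.1,0.5,-0.9],[0,0,0]],[1,[0.1,0.7,-1.3],[0,0,0]],[1,[0.1,1,-1.7],[0,0,0]],[1,[0.1,1,-1.7],[0,0,0]]]'

```text
clock: 13.43
tool_pos: [0.5031, 0.1117, 0.0991]
orientation: [150.2, 0.2, 171.2]
force: [-5.6, -7.0, 14.0]
opening: 0.0208
gripper_force: 30.0
```

Call:
step_arm --rows '[[1,[0,0.2,-0.4],[0,0,0]],[1,[0.1,0.4,-0.7],[0,0,0]],[1,[0.1,0.4,-0.7],[0,0,0]],[1,[0.1,0.4,-0.7],[0,0,0]],[1,[0.1,0.4,-0.7],[0,0,0]]]'

```text
clock: 13.85
tool_pos: [0.5032, 0.1118, 0.0991]
orientation: [150.2, 0.2, 171.2]
force: [-8.0, -10.9, 19.7]
opening: 0.021
gripper_force: 30.0
```

```bash
python3 st.py
```

```text
13.95 [-12.5  50.   45.4] F [-0.6  6.7 23.1] M [ 2.49  1.75 -0.01] [ 0.0033  0.0031 -0.0018] 0.021015600337805432
```

The shoulder is seated: 23 N along the axis with no motion, at the expected height. I'll ease the load and release.

Call:
step_arm --rows '[[1,[-0.1,-0.7,1.3],[0,0,0]],[1,[-0.1,-0.7,1.3],[0,0,0]],[0.5,[-0.1,-0.7,1.3],[0,0,0]],[0.5,[-0.1,-0.7,1.3],[0,0,0]],[0.5,[-0.1,-0.7,1.3],[0,0,0]]]'

```text
clock: 14.42
tool_pos: [0.5033, 0.1125, 0.0984]
orientation: [150.1, 0.1, 171.1]
force: [0.4, -0.7, 0.4]
opening: 0.036
gripper_force: 0.0
```

Call:
step_arm --rows '[[0.5,[0,0,0],[0,0,0]],[0.5,[-1,-5,9],[0,0,0]],[0.5,[-2,-12,22],[0,0,0]],[0.5,[-4,-25,43],[0,0,0]],[0.5,[-6,-38,67],[0,0,0]]]'

```text
clock: 14.83
tool_pos: [0.4962, 0.0737, 0.1658]
orientation: [150.2, -0.0, 171.2]
force: [0.4, 0.3, -0.4]
opening: 0.0442
gripper_force: 0.0
```

Call:
step_arm --rows '[[0.5,[-2,-12,21],[0,0,0]],[0.5,[-3,-20,35],[0,0,0]],[0.5,[-3,-20,35],[0,0,0]],[0.5,[-3,-20,35],[0,0,0]],[0.5,[-3,-20,35],[0,0,0]]]'

```text
clock: 15.25
tool_pos: [0.4937, 0.0542, 0.2003]
orientation: [150.1, 0.1, 171.1]
force: [0.0, 0.2, -0.1]
opening: 0.0436
gripper_force: 0.0
```

```bash
python3 - <<'E'
from plant import ctrl
from h import *
A=axes(YAW); m=ctrl.camera_model("wrist"); im=ctrl.snapshot("wrist"); o=ctrl.get_obs(); cv2.imwrite("pics/w6.png",im[...,::-1])
b=np.array([-12.8,50.7,35.]);L=np.array([b,b+[0,0,38],[-12.4,-58.6,32],[-12.6,3.5,46]])/1e3
pp=proj(m,C+L@A.T); print(o["clock"],(A.T@(o["tool_pos"]-C)*1e3).round(1),o["opening"],o["force"].round(1),pp.round(1).tolist())
g=cv2.cvtColor(im,cv2.COLOR_RGB2GRAY); x,y=pp[1].astype(int)
print(x,y); print(g[y-45:y+45:5,x-36:x+40:4])
E
```

```text
15.3 [-12.5  50.6 161.8] 0.04374093526343399 [ 0.6  0.1 -0.6] [[320.8, 229.6], [320.5, 242.9], [321.3, 353.6], [321.0, 292.2]]
320 242
[[249 250 251 250 251 251 250 249 251 251 250 250 249 251 252 250 250 250
  251]
 [250 252 255  91  94  94  92  92  93  94  91  92  89  93 241 250 250 250
  251]
 [190 193  84  60  59  75  75  74  88  87  85  84  86  79 176 250 250 250
  251]
 [190 193  90  93  96 107 107 107 107 108 108 109 108 107 100 250 250 250
  251]
 [189 193  98  84  92 103 105 104 119 153 108 105 105 105  97 250 249 250
  251]
 [189 194 106  71  67  66 130 156 157 179 197 213 105 107  97 250 250 250
  251]
 [190 193  56  65  65  65 132 128 159 158 185 195 187 104  94 250 250 250
  251]
 [190 193  56  66  65 112 221 238 237 241 238 234 224 104  94 250 251 250
  251]
 [189 192  57  66  67 215 234 234 239 236 234 219 237 107 121 250 251 250
  251]
 [189 192  81  66  64 231 231 236 233 232 233 232 240 106 121 251 251 251
  251]
 [189 193  82  67  62 223 233 229 229 232 229 234 238 107 120 251 251 250
  251]
 [188 193 197 194 197 195 230 226 229 227 231 236 104 255 251 251 251 250
  251]
 [187 193 196 195 196 201 106 144 219 224 139 105 108 255 251 251 251 251
  251]
 [189 193 197 166 169 173 107 107 105 108 108 105 108 245 243 242 252 251
  251]
 [189 193 198  67  70  69 108 106 105 110 108 107 108 112 113 112 254 250
  251]
 [187 194 198  67  69  70 108 106 104 109 109 105 108 113 113 112 254 250
  251]
 [189 194 197  67  70  69  97  70 124 139 168 106 108 113 113 111 253 250
  251]
 [192 194 197  64  69  95  65 119 125 151 177 195 107 191 111 111 253 250
  251]]
```

The head top appears centred at about (320,243.5), against (320.5,242.9) predicted for a fully seated pin, and the gripper is clear. Handing in.

```bash
python3 -c "
from plant import ctrl
print(ctrl.close_job())"
```

```text
the job is handed in; nothing more can be done
None
```

The job is handed in: the strap is closed against the fork wall, and the lock pin is home through fork, strap and plate, released with the gripper clear. The hand-in call returned no verdict.

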